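# Hold the canister lid down while the clips are closed

### The job

Set the loose wooden lid onto the open steel canister on the granite slab, centred and level, and press it straight down against the canister's sprung seal with a steady push of about 12 newtons (between 8 and 18 on the seal, never over 25), so that I can close the wire clips. Keep that push up for at least three seconds and then finish while still pressing: do not let go. Keep the lid upright throughout, and leave the mugs, coffee tin, jar, loaf tin and spoon where they are.

Things in the scene. Friction and masses are not known exactly. Their poses are not given: they have to be found in the camera images.
- lid: loose lid: wooden disc 104 mm across, 6 mm thick; black plug below (76 mm across, 10 mm deep, tapered to 68 mm) that enters the mouth; black cylindrical knob on top (28 mm across, 32 mm high). 0.14 to 0.23 kg. Origin: centre of the plug's underside, z up; disc 10 to 16 mm, knob 16 to 48 mm above it. Starts standing on the magenta table; may swap places with coffee tin or jar.
- lid_knob (a point): centre of the flat top of the lid's knob, 48 mm above the lid's origin
- canister: open steel canister, fixed on the granite slab (immovable), 100 mm across, wall 105 mm high, with two wire clips hanging on its sides (out to 60 mm from the axis, up to 76 mm high) and a cream seal ring on top. Origin: centre of its underside, on the slab's top, z up.
- mouth (a point): centre of the canister's mouth, level with the top of the unloaded seal ring: 124.5 mm above the canister's underside, 144.5 mm above the table; does not move. The seated lid's disc rests on the ring: its origin is then 10 mm below this point, and lower by what the seal gives.
- seal (a joint): how far the seal ring is pressed down, m: 0 unloaded, 0.0105 flat. Ring 102 mm outside, 84 mm inside (4 mm play round the plug), 8 mm thick, sprung at 2.5 N per mm: lid alone 0.7 mm, 8 N 3.2 mm, 12 N 4.8 mm, 18 N 7.2 mm, 25 N 10 mm. Force on the seal = robot's push + lid's weight (about 2 N).
- slab: grey speckled granite slab, 320 mm (its x) by 340 mm (its y), 20 mm thick, fixed; origin at the centre of its underside
- mug_a: brown stoneware mug, 80 mm across the rim and 70 mm high, handle to its own +y; origin at the centre of its underside; stands on the slab. Leave alone.
- mug_b: brown stoneware mug, 80 mm across the rim and 70 mm high, handle to its own +y; origin at the centre of its underside; stands on the slab. Leave alone.
- mug_c: brown stoneware mug, 80 mm across the rim and 70 mm high, handle to its own +y; origin at the centre of its underside; stands on the table, at the far left. Leave alone.
- coffee_tin: steel coffee tin with orange cap, 70 mm across, 100 mm high; origin at the centre of its underside. Leave alone.
- jar: amber glass jar with white cap, 66 mm across, 80 mm high; origin at the centre of its underside. Leave alone.
- loaf_tin: dark loaf tin with a brown cake in it, 110 mm (x) by 210 mm (y), 65 mm high; origin at the centre of its underside. Leave alone.
- spoon: steel spoon lying on the table, 170 mm long along its x; origin at its underside. Leave alone.

How it is judged:
By the outcome, as a careful person would: the job done as asked, in the order asked, and still so for the second after the job is handed in, while the arm keeps its last pose, push and grip.
It also fails if it takes over 58 s, if anything falls off the work surface, if the arm or the gripper's body presses on something with over 40 N, if the wrist force passes 120 N, or if a joint passes its speed limit or range.

### The arm

A 7-joint arm with a two-finger parallel gripper is mounted at the origin on the work surface. World frame = base frame: x ahead of the robot, y to its left, z up, the work surface at z = 0. Lengths are in m, angles in rad, forces in N, time in s.
With the tool pointing down it reaches from about 0.4 to 0.85 m from the base axis. Payload 10.4 kg.
Tool frame: the origin (TCP) lies midway between the tips of the shut fingers; the grasp point (between the pads) lies 19 mm behind it (manip.grasp_offset is the distance from the TCP to the grasp point, in m); z points along the fingers, y is the line along which they close (so a half turn about z gives the same grasp; the last joint's range is limited). The gripper opens to 85 mm and grips with 20 to 120 N. Pads are 22 mm wide; open, the fingers measure 114 mm over their backs; the gripper's body (76 mm by 85 mm) begins 54 mm behind the grasp point. The pads swing forward as they close: fully open they stand 13 mm farther back than shut.
Start: joints at [-1.279, 0.332, -0.065, 1.46, 0.022, 1.35, -0.088], TCP at [0.194, 0.594, 0.231] pointing down, gripper open.
Joint ranges: [-2.6, 2.6], [-0.5, 2.12], [-1.47, 1.34], [0.16, 2.42], [-1.27, 4.41], [0.06, 2.06], [-2.6, 2.6]. Speed limits (rad/s): [2.22, 2.22, 2.79, 2.79, 3.14, 3.14, 3.14].

### API

Orientations are given as a unit quaternion [x, y, z, w].
In Python, from workcell import manip gives the robot as it stands.
- The arm moves only by the tool jog_arm, called as name(argument=value, ...) on one line, values as JSON. Schema: {"type":"object","properties":{"plan":{"type":"array","items":{"type":"number"},"minItems":7,"maxItems":140},"grip_n":{"type":"number"},"only":{"type":"string"},"quiet":{"type":"boolean"},"lines":{"type":"string"}},"required":["plan"],"additionalProperties":false}. plan is one flat list of numbers that holds 1 to 20 rows one after another, with no inner brackets; each row has 7 numbers: a rotation vector rx, ry, rz in rad, then dx, dy, dz in m, then the opening from 0.0 (shut) to 1.0 (fully open); each row is the pose to reach, as a shift and turn from the pose commanded when the call began, along the tool's axes at that moment; what a row does not reach only later rows make up. A row lasts 1/8 s, in which the tool goes at most 0.0625 m and 0.188 rad, less where a joint would pass 70% of its speed; a pose out of reach is approached as far as the arm can. The fingers move at their own pace and stop on an object; grip_n is the grip in N (left out, the last holds). Time passes only in rows, so rows that do not move let the fingers close. The tool returns the time, the measured TCP pose, the force, the opening and the grip force at its end. only (a regular expression) keeps the lines of the reply that match it, lines (a string "A,B") keeps lines A to B, and quiet returns only ok. Input that does not fit is refused with a message, and nothing moves.
- manip.get_obs(): the state, without advancing time (a new reading comes with each control period).
- manip.camera(name): name is "scene" or "top" or "wrist"; returns the picture (420x560x3 uint8, blue, green, red); there is no depth.
- manip.calibration(name): a dict with "fx", "fy", "cx", "cy" (pixels), "world_from_camera" (4x4, takes a point from camera to world coordinates); the wrist camera has in their place "tool_from_camera" (4x4, takes a point from camera to tool coordinates, whose origin is the TCP and whose axes are the flange's). Camera axes: x right, y up, looking along -z (the intrinsics and any distortion apply to the point x, -y, -z); pixel columns grow to the right and rows downward; lengths in m; the calibration is good to about 2 mm. The wrist camera is an equidistant fisheye: a pixel r from the principal point sees the ray r / f radians off the axis. A picture is of the moment at which its call begins: read the wrist's pose just before it. calibration takes no time and is no camera call.
- manip.hand_in(): hands the job in; it is judged then, once.
The state is a dict: "clock": time; "joint_pos": joint angles; "joint_velocities": joint speeds; "tau": joint torques, N m; "position": TCP position; "ee_rot": TCP orientation; "ft_force": force on the tool from outside, world axes, zero at the start; "torque": the same for the moment, N m; "grip_width": opening from 0.0 (shut) to 1.0 (fully open); "grasp_force": force on a finger pad.
Only numpy, scipy, OpenCV 4.12 (cv2) and the standard library are available. Lean on these libraries where they do the work, as an engineer would, in place of code of your own. Each camera call takes 0.05 s, during which the arm holds its last target. There are 200 camera calls.

## Working session

There is one attempt and no reset: what is moved stays moved. The work goes in short steps, Python scripts to look and compute and a tool call to move; the robot and the scene stay as the last step left them, time stands still between calls to the robot, and variables do not carry over. Pictures are saved under pics/ and viewed, at most 10 in all, crops included, and the job is handed in when it is done.

```bash
mkdir -p pics; ls; python3 - <<'E'
from workcell import manip
import cv2,numpy as np
o=manip.get_obs();print({k:np.round(v,3).tolist() for k,v in o.items()})
for n in("scene","top"):
    cv2.imwrite(f"pics/{n}0.png",manip.camera(n))
for n in("scene","top","wrist"): print(n,manip.calibration(n))
print(manip.grasp_offset)
E
```

```text
pics
workcell.py
{'clock': 0.0, 'joint_pos': [-1.279, 0.333, -0.065, 1.461, 0.022, 1.35, -0.089], 'joint_velocities': [-0.0, 0.001, -0.0, 0.0, 0.002, 0.001, -0.001], 'tau': [0.0, -62.545, 0.05, -39.16, 0.016, 0.01, 0.0], 'position': [0.193, 0.594, 0.231], 'ee_rot': [0.157, 0.988, -0.001, -0.0], 'ft_force': [0.32, 0.259, -0.185], 'torque': [0.034, -0.017, -0.023], 'grasp_force': 0.0, 'grip_width': 0.999}
scene {'fx': 381.7160812582991, 'fy': 381.7160812582991, 'cx': 278.1405865272646, 'cy': 208.91366358552256, 'world_from_camera': array([[ 0.42631931, -0.68793312,  0.5873669 ,  1.16787935],
       [ 0.90457097,  0.32293108, -0.27832874, -0.22185496],
       [ 0.00179253,  0.64997196,  0.75995608,  0.84198382],
       [ 0.        ,  0.        ,  0.        ,  1.        ]])}
top {'fx': 402.68962718168103, 'fy': 402.68962718168103, 'cx': 280.77216177740854, 'cy': 216.72400808838248, 'world_from_camera': array([[ 1.96791433e-02,  9.88470395e-01, -1.50129978e-01,
         4.88669942e-01],
       [-9.99803122e-01,  1.98373719e-02, -4.43709387e-04,
         6.02361915e-02],
       [ 2.53959062e-03,  1.50109152e-01,  9.88666169e-01,
         1.08168893e+00],
       [ 0.00000000e+00,  0.00000000e+00,  0.00000000e+00,
         1.00000000e+00]])}
wrist {'fx': 325.19226210127806, 'fy': 325.19226210127806, 'cx': 279.7612112539127, 'cy': 209.78815843803673, 'tool_from_camera': array([[-2.05150745e-04,  9.52949584e-01,  3.03128766e-01,
         7.74099637e-02],
       [ 9.99999433e-01, -1.21366124e-04,  1.05831733e-03,
        -4.78130429e-04],
       [ 1.04531262e-03,  3.03128811e-01, -9.52949018e-01,
        -1.43301409e-01],
       [ 0.00000000e+00,  0.00000000e+00,  0.00000000e+00,
         1.00000000e+00]])}
0.0187
```

View pics/scene0.png

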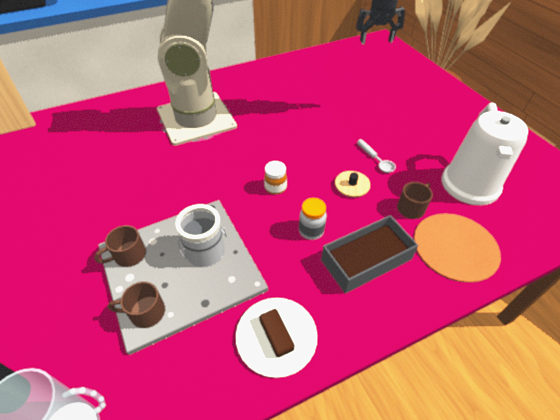

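View pics/top0.png

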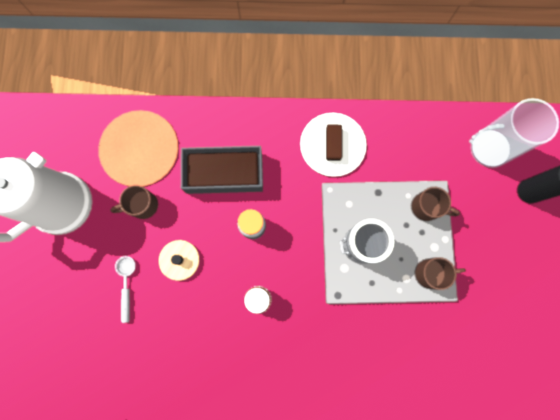

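The scene view shows the lid at about (352,184) with its knob at (353,179), and the canister's mouth at about (199,222). The top view shows the lid at (179,260) and the canister at (372,242), with the mugs to its right. I'll enlarge these four areas.

```bash
python3 - <<'E'
import cv2,numpy as np
s=cv2.imread("pics/scene0.png");t=cv2.imread("pics/top0.png")
def c(im,u,v,w,h):
    return cv2.resize(im[v:v+h,u:u+w],(400,300),interpolation=cv2.INTER_CUBIC)
# factor 5: 80x60 ; lid tiles and canister tiles
m=np.vstack([np.hstack([c(s,313,155,80,60),c(t,140,230,80,60)]),np.hstack([c(s,160,195,80,60),c(t,332,212,80,60)])])
cv2.imwrite("pics/crop1.png",m)
E
```

```text
(no output)
```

View pics/crop1.png

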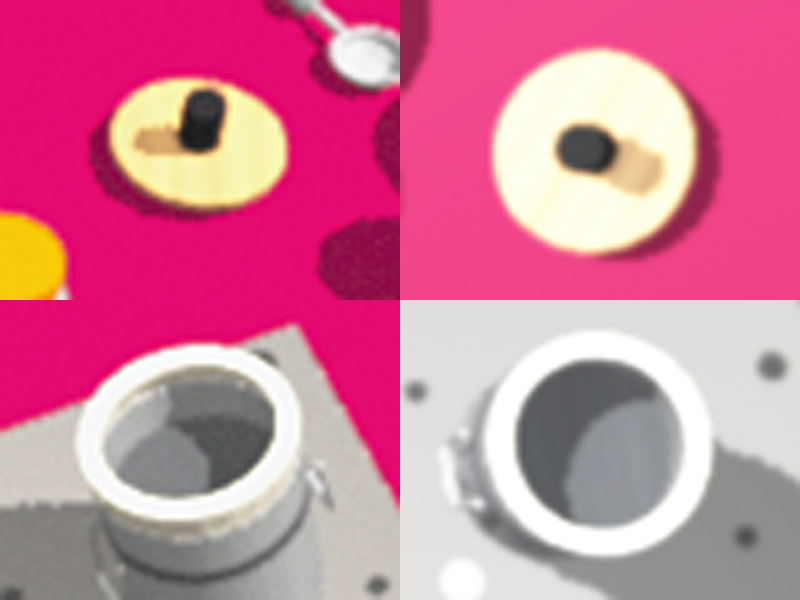

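The crop is at 5x. It shows:
- **Knob top:** at about (207,101) in the scene tile and (181,149) in the top tile.
- **Disc:** at (198,143) and (194,151).
- **Seal ring:** at (189,133) and (199,143).

I'll triangulate these.

```bash
cat > h.py <<'E'
from workcell import manip
import numpy as np
from scipy.spatial.transform import Rotation as R
def ray(n,u,v,T=None):
    c=manip.calibration(n); x,y=(u-c["cx"])/c["fx"],(v-c["cy"])/c["fy"]
    if n=="wrist":
        r=np.hypot(x,y); d=np.array([x/r*np.sin(r),-y/r*np.sin(r),-np.cos(r)]); M=T@c["tool_from_camera"]
    else: d=np.array([x,-y,-1]); M=c["world_from_camera"]
    d=M[:3,:3]@d; return M[:3,3],d/np.linalg.norm(d)
def tri(rays):
    A=[np.eye(3)-np.outer(d,d) for _,d in rays]
    p=np.linalg.solve(sum(A),sum(a@o for a,(o,_) in zip(A,rays)))
    return np.round(p,4),[round(1e3*np.linalg.norm(a@(p-o)),1) for a,(o,_) in zip(A,rays)]
def at(r,z): o,d=r; return np.round(o+d*(z-o[2])/d[2],4)
def tool():
    o=manip.get_obs(); T=np.eye(4); T[:3,:3]=R.from_quat(o["ee_rot"]).as_matrix(); T[:3,3]=o["position"]; return T
E
python3 - <<'E'
from h import *
def px(u0,v0,a,b): return u0+a/5-.4, v0+b/5-.4
for n,z,s,t in (("knob",.048,(313,155,207,101),(140,230,181,149)),("disc",.016,(313,155,198.5,143.5),(140,230,194,151.5)),("ring",.1445,(160,195,189,133),(332,212,199,143.3))):
    rs=[ray("scene",*px(*s)),ray("top",*px(*t))]; print(n,tri(rs),[at(r,z) for r in rs])
T=tool();print(T)
# other objects, rough
for n,u,v,z in (("coffee",251,222,.1),("jar",257,299,.08),("mugA",432,204,.07),("mugB",434,273,.07),("loafcorner",181,190,.065),("loaf2",262,190,.065)): print(n,at(ray("top",u,v),z))
E
```

```text
knob (array([0.5305, 0.3271, 0.0497]), [np.float64(1.0), np.float64(1.0)]) [array([0.5294, 0.3293, 0.048 ]), array([0.5301, 0.3265, 0.048 ])]
disc (array([0.5303, 0.3287, 0.0131]), [np.float64(0.1), np.float64(0.1)]) [array([0.5326, 0.327 , 0.016 ]), array([0.5302, 0.3279, 0.016 ])]
ring (array([ 0.5799, -0.153 ,  0.141 ]), [np.float64(0.2), np.float64(0.2)]) [array([ 0.5828, -0.1535,  0.1445]), array([ 0.5797, -0.152 ,  0.1445])]
[[-9.50866666e-01  3.09600508e-01 -3.29678243e-04  1.93410124e-01]
 [ 3.09600679e-01  9.50865927e-01 -1.18681822e-03  5.93971199e-01]
 [-5.39597157e-05 -1.23057449e-03 -9.99999241e-01  2.30622625e-01]
 [ 0.00000000e+00  0.00000000e+00  0.00000000e+00  1.00000000e+00]]
coffee [0.6231 0.1337 0.1   ]
jar [0.4366 0.1147 0.08  ]
mugA [ 0.6829 -0.3251  0.07  ]
mugB [ 0.5082 -0.3237  0.07  ]
loafcorner [0.7076 0.3192 0.065 ]
loaf2 [0.7118 0.1105 0.065 ]
```

jog_arm(plan=[0, 0, 0, -0.403, -0.149, 0, 1, 0, 0, 0, -0.403, -0.149, 0.02, 1, 0, 0, 0, -0.403, -0.149, 0.04, 1, 0, 0, 0, -0.403, -0.149, 0.06, 1, 0, 0, 0, -0.403, -0.149, 0.08, 1, 0, 0, 0, -0.403, -0.149, 0.08, 1, 0, 0, 0, -0.403, -0.149, 0.08, 1, 0, 0, 0, -0.403, -0.149, 0.08, 1, 0, 0, 0, -0.403, -0.149, 0.08, 1, 0, 0, 0, -0.403, -0.149, 0.08, 1, 0, 0, 0, -0.403, -0.149, 0.08, 1])

```text
clock: 1.48
position: [0.5298, 0.3291, 0.1517]
ee_rot: [0.156, 0.988, 0.0, 0.0]
ft_force: [0.3, -0.4, 0.9]
grip_width: 1.005
grasp_force: 0.0
```

```bash
python3 - <<'E'
from h import *
import cv2
T=tool();np.save("T1",T);print(np.round(T,4));im=manip.camera("wrist");cv2.imwrite("pics/w1.png",im)
E
```

```text
[[-9.515e-01  3.077e-01  2.000e-04  5.298e-01]
 [ 3.077e-01  9.515e-01  9.000e-04  3.291e-01]
 [ 0.000e+00  9.000e-04 -1.000e+00  1.517e-01]
 [ 0.000e+00  0.000e+00  0.000e+00  1.000e+00]]
```

View pics/w1.png

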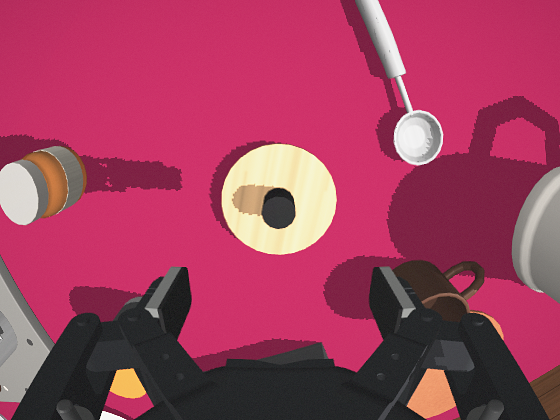

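The wrist view shows the knob top centred at about (278.5,211) and the disc spanning columns 222-336 and rows 143-255. The fingers are well clear.

```bash
python3 - <<'E'
from h import *
T=np.load("T1.npy")
k=ray("wrist",278.5,211.5,T);d=ray("wrist",279,199,T)
print(at(k,.048),at(d,.016))
kt=ray("top",175.8,259.4);ks=ray("scene",354,174.8);dt=ray("top",178.4,259.9);ds=ray("scene",352.3,183.3)
print(tri([k,kt,ks]),tri([d,dt,ds]))
E
```

```text
[0.5318 0.3268 0.048 ] [0.5306 0.3275 0.016 ]
(array([0.5308, 0.3269, 0.0501]), [np.float64(0.3), np.float64(1.2), np.float64(0.9)]) (array([0.5308, 0.3279, 0.0144]), [np.float64(0.6), np.float64(0.7), np.float64(0.5)])
```

jog_arm(plan=[0, 0, 0, -0.002, -0.0015, 0.05, 1, 0, 0, 0, -0.002, -0.0015, 0.095, 0.8, 0, 0, 0, -0.002, -0.0015, 0.115, 0.6, 0, 0, 0, -0.002, -0.0015, 0.129, 0.6, 0, 0, 0, -0.002, -0.0015, 0.129, 0.6, 0, 0, 0, -0.002, -0.0015, 0.129, 0.6, 0, 0, 0, -0.002, -0.0015, 0.129, 0.6], grip_n=60)

```text
clock: 2.4
position: [0.5327, 0.3263, 0.0236]
ee_rot: [0.157, 0.988, 0.001, 0.001]
ft_force: [0.9, -0.1, 0.4]
grip_width: 0.601
grasp_force: 0.0
```

jog_arm(plan=[0, 0, 0, 0, 0, 0, 0.4, 0, 0, 0, 0, 0, 0, 0.2, 0, 0, 0, 0, 0, 0, 0, 0, 0, 0, 0, 0, 0, 0, 0, 0, 0, 0, 0, 0, 0, 0, 0, 0, 0, 0, 0, 0], grip_n=60)

```text
clock: 3.15
position: [0.5324, 0.3262, 0.0232]
ee_rot: [0.157, 0.988, 0.001, 0.0]
ft_force: [-1.2, -0.7, 6.3]
grip_width: 0.309
grasp_force: 59.0
```

jog_arm(plan=[0, 0, 0, 0, 0, -0.01, 0, 0, 0, 0, 0, 0, -0.04, 0, 0, 0, 0, 0, 0, -0.08, 0, 0, 0, 0, 0, 0, -0.12, 0, 0, 0, 0, 0, 0, -0.16, 0, 0, 0, 0, 0, 0, -0.18, 0, 0, 0, 0, 0, 0, -0.18, 0])

```text
clock: 4.03
position: [0.5326, 0.3261, 0.2041]
ee_rot: [0.157, 0.988, 0.001, 0.001]
ft_force: [0.1, 1.5, -3.9]
grip_width: 0.307
grasp_force: 59.2
```

jog_arm(plan=[0, 0, 0, -0.008, -0.018, 0, 0, 0, 0, 0, -0.024, -0.055, 0, 0, 0, 0, 0, -0.04, -0.092, 0, 0, 0, 0, 0, -0.057, -0.129, 0, 0, 0, 0, 0, -0.073, -0.166, 0, 0, 0, 0, 0, -0.089, -0.203, 0, 0, 0, 0, 0, -0.105, -0.24, 0, 0, 0, 0, 0, -0.121, -0.275, 0, 0, 0, 0, 0, -0.137, -0.312, 0, 0, 0, 0, 0, -0.153, -0.348, 0, 0, 0, 0, 0, -0.17, -0.385, 0, 0, 0, 0, 0, -0.184, -0.418, 0, 0, 0, 0, 0, -0.19, -0.434, 0, 0, 0, 0, 0, -0.194, -0.44, 0, 0, 0, 0, 0, -0.194, -0.44, 0, 0, 0, 0, 0, -0.194, -0.44, 0, 0])

```text
clock: 6.02
position: [0.5804, -0.1511, 0.2021]
ee_rot: [0.156, 0.988, 0.0, -0.0]
ft_force: [-0.1, 0.1, -1.9]
grip_width: 0.308
grasp_force: 59.4
```

```bash
python3 - <<'E'
from h import *
import cv2
T=tool();np.save("T2",T);print(np.round(T,4));cv2.imwrite("pics/w2.png",manip.camera("wrist"))
a=manip.camera("scene");b=manip.camera("top");cv2.imwrite("pics/s2.png",a);cv2.imwrite("pics/t2.png",b)
c=lambda im,u,v:cv2.resize(im[v:v+150,u:u+100],(400,600),interpolation=cv2.INTER_CUBIC)
cv2.imwrite("pics/crop2.png",np.hstack([c(a,150,130),c(b,322,160)]))
E
```

```text
[[-9.515e-01  3.077e-01 -2.000e-04  5.804e-01]
 [ 3.077e-01  9.515e-01  7.000e-04 -1.511e-01]
 [ 5.000e-04  6.000e-04 -1.000e+00  2.021e-01]
 [ 0.000e+00  0.000e+00  0.000e+00  1.000e+00]]
```

View pics/w2.png

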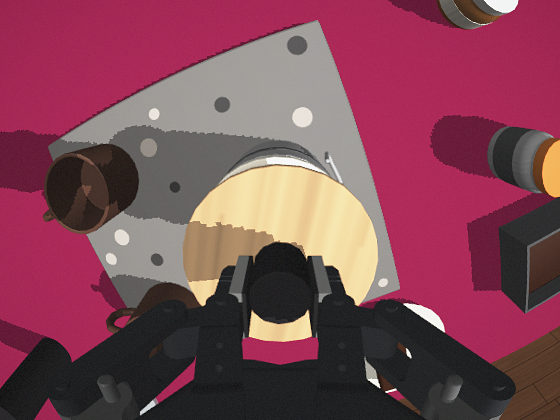

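View pics/crop2.png

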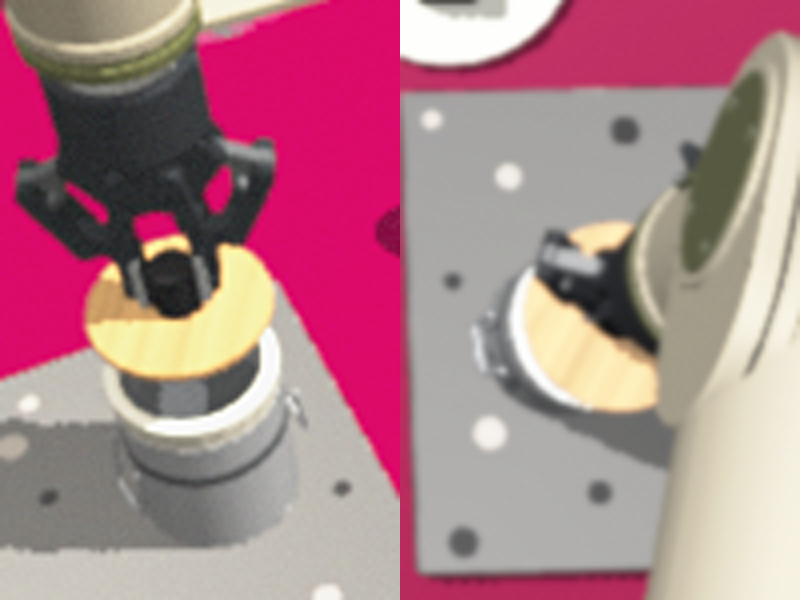

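The wrist view shows the disc spanning columns 182-378 and rows 164-342, with the knob between the pads. In the scene crop the lid is above the canister and looks level. I'll fit the disc's rim circle to get tilt and offset, using the first wrist view of the level lid as a control.

```bash
cat > fit.py <<'E'
from h import *
import cv2
from scipy.optimize import least_squares
def proj(n,P,T=None):
    c=manip.calibration(n); M=T@c["tool_from_camera"] if n=="wrist" else c["world_from_camera"]
    q=(P-M[:3,3])@M[:3,:3]; q=q*[1,-1,-1]
    if n=="wrist":
        r=np.hypot(q[:,0],q[:,1]); k=np.arctan2(r,q[:,2])/r; xy=q[:,:2]*k[:,None]
    else: xy=q[:,:2]/q[:,2:]
    return xy*c["fx"]+[c["cx"],c["cy"]]
a=np.linspace(0,2*np.pi,720,endpoint=False)
def circ(p,rad): 
    P=np.c_[rad*np.cos(a),rad*np.sin(a),0*a]; return R.from_rotvec([p[3],p[4],0]).apply(P)+p[:3]
def wood(f,win,keep):
    h=cv2.cvtColor(cv2.imread(f),cv2.COLOR_BGR2HSV); m=cv2.inRange(h,(12,30,80),(35,255,255))
    k=np.zeros_like(m);u,v,w,t=win;k[v:v+t,u:u+w]=255;m&=k
    n,l,s,_=cv2.connectedComponentsWithStats(m); m=np.uint8(l==1+s[1:,4].argmax())
    H=cv2.convexHull(np.vstack(cv2.findContours(m,0,1)[0]))
    z=np.zeros_like(m);cv2.fillPoly(z,[H],1)
    q=cv2.findContours(z,0,cv2.CHAIN_APPROX_NONE)[0][0][:,0].astype(float)
    return q[keep(q)]
def fit(views,p0,zfix=None,rad=.052):
    def res(p):
        out=[]
        for n,q,T in views:
            c=proj(n,circ(p,rad),T); s=c.mean(0); ac=np.arctan2(*(c-s).T);o=np.argsort(ac)
            rc=np.hypot(*(c-s).T)[o]; aq=np.arctan2(*(q-s).T)
            out.append((np.hypot(*(q-s).T)+.5-np.interp(aq,ac[o],rc,period=2*np.pi))/np.sqrt(len(q)/100))
        if zfix: out.append([(p[2]-zfix)*1e4])
        return np.concatenate(out)
    r=least_squares(res,p0,loss="soft_l1",x_scale=[.01,.01,.01,.05,.05])
    return np.round(r.x,4),round(r.cost,1)
E
python3 - <<'E'
from fit import *
T1,T2=np.load("T1.npy"),np.load("T2.npy")
q1=wood("pics/w1.png",(215,135,130,130),lambda q:q[:,0]>0)
q2=wood("pics/w2.png",(170,150,220,200),lambda q:(q[:,1]<270)|(abs(q[:,0]-280)<30))
print(len(q1),q1.min(0),q1.max(0),len(q2),q2.min(0),q2.max(0))
print("ctl",fit([("wrist",q1,T1)],[.53,.327,.016,0,0],.016))
print("held",fit([("wrist",q2,T2)],[.58,-.151,.195,0,0]),fit([("wrist",q2,T2)],[.58,-.151,.195,0,0],.195))
E
```

```text
317 [222. 144.] [336. 254.] 357 [182. 164.] [378. 306.]
ctl (array([ 0.5325,  0.3264,  0.016 , -0.0113, -0.0035]), np.float64(5.0))
held (array([ 0.5765, -0.1506,  0.1868,  0.1023,  0.3141]), np.float64(219.0)) (array([ 0.5757, -0.1503,  0.1895,  0.1074,  0.3318]), np.float64(286.6))
```

```bash
python3 - <<'E'
from fit import *
T1,T2=np.load("T1.npy"),np.load("T2.npy")
q2=wood("pics/w2.png",(170,150,220,200),lambda q:(q[:,1]<280))
q2=np.vstack([q2,[[262,341],[280,342.],[298,341]]])
p=[.58,-.151,.195,0,0]
print(fit([("wrist",q2,T2)],p),fit([("wrist",q2,T2)],p,.195))
qs=wood("pics/s2.png",(165,180,60,50),lambda q:((q[:,1]<205)&(abs(q[:,0]-195)>12))|(q[:,0]<190)&(q[:,1]<215)|(q[:,0]>205)&(q[:,1]<212))
print(qs.min(0),qs.max(0));print(fit([("scene",qs,None)],p,.195),fit([("scene",qs,None),("wrist",q2,T2)],p))
# bottom rows in wrist column 280
im=cv2.imread("pics/w2.png");print(im[332:348,280].tolist())
# ring (outer r51, top .1445) in scene0 & top0, white
for n,w in(("scene0",(170,200,60,45)),("top0",(340,215,40,50))):
    g=cv2.imread(f"pics/{n}.png");m=np.uint8(g.min(2)>215);k=0*m;u,v,x,y=w;k[v:v+y,u:u+x]=1;m&=k
    nn,l,s,_=cv2.connectedComponentsWithStats(m);m=np.uint8(l==1+s[1:,4].argmax())
    qq=max(cv2.findContours(m,0,cv2.CHAIN_APPROX_NONE)[0],key=len)[:,0].astype(float)
    print(n,qq.min(0),qq.max(0),fit([(n[:-1],qq,None)],[.58,-.152,.1445,0,0],.1445,.051))
q0=wood("pics/top0.png",(130,220,90,70),lambda q:q[:,0]>0);print("lid top cam",fit([("top",q0,None)],[.53,.327,.016,0,0],.016))
q0=wood("pics/scene0.png",(325,165,60,40),lambda q:q[:,1]<190);print("lid scene cam",fit([("scene",q0,None)],[.53,.327,.016,0,0],.016))
E
```

```text
(array([ 0.58  , -0.1517,  0.1955, -0.0027, -0.0391]), np.float64(6.5)) (array([ 0.58  , -0.1517,  0.1951, -0.0028, -0.037 ]), np.float64(7.7))
[172. 190.] [218. 214.]
(array([ 0.581 , -0.1497,  0.195 , -0.0046, -0.0016]), np.float64(23.4)) (array([ 0.58  , -0.1517,  0.1953, -0.0022, -0.0374]), np.float64(47.0))
[[148, 201, 235], [147, 202, 235], [148, 202, 235], [148, 203, 235], [147, 201, 235], [149, 203, 236], [148, 203, 236], [149, 205, 237], [150, 206, 238], [119, 136, 216], [85, 33, 171], [89, 44, 175], [89, 44, 174], [89, 42, 176], [89, 44, 175], [89, 42, 176]]
scene0 [175. 204.] [219. 238.] (array([ 0.5811, -0.1525,  0.1445, -0.0266,  0.0557]), np.float64(8.7))
top0 [340. 215.] [379. 264.] (array([ 0.5814, -0.1321,  0.1445, -0.2049, -0.0969]), np.float64(635.2))
lid top cam (array([ 0.5307,  0.3273,  0.016 ,  0.1922, -0.0263]), np.float64(6.0))
lid scene cam (array([0.53  , 0.3271, 0.016 , 0.0575, 0.026 ]), np.float64(5.5))
```

```bash
python3 - <<'E'
import re
s=open("fit.py").read()
s=s.replace('c=proj(n,circ(p,rad),T);','c=cv2.convexHull(np.vstack([proj(n,circ(p,rad),T),proj(n,circ(p,rad)-[0,0,th],T)]).astype(np.float32))[:,0].astype(float);').replace("rad=.052)","rad=.052,th=.006)")
open("fit.py","w").write(s)
E
python3 - <<'E'
from fit import *
T1,T2=np.load("T1.npy"),np.load("T2.npy")
q1=wood("pics/w1.png",(215,135,130,130),lambda q:q[:,0]>0)
q2=wood("pics/w2.png",(170,150,220,200),lambda q:(q[:,1]<280))
q2=np.vstack([q2,[[262,340.5],[280,341.],[298,340.5]]])
p=[.58,-.151,.195,0,0]
print("ctl",fit([("wrist",q1,T1)],[.53,.327,.016,0,0],.016))
print(fit([("wrist",q2,T2)],p),fit([("wrist",q2,T2)],p,.195))
q0=wood("pics/top0.png",(130,220,90,70),lambda q:q[:,0]>0);print("lid top cam",fit([("top",q0,None)],[.53,.327,.016,0,0],.016))
g=cv2.imread("pics/top0.png")
for r in (0,): print(g[240,345:400].min(1).tolist(), g[212:268,371].min(1).tolist())
E
```

```text
ctl (array([ 0.5328,  0.3262,  0.016 , -0.0013, -0.0031]), np.float64(6.2))
(array([ 0.5805, -0.1518,  0.1958,  0.0011,  0.    ]), np.float64(8.9)) (array([ 0.5805, -0.1518,  0.1951, -0.0011, -0.0008]), np.float64(12.6))
lid top cam (array([ 0.5309,  0.3284,  0.016 , -0.0351,  0.0171]), np.float64(10.8))
[176, 152, 164, 201, 246, 255, 255, 255, 255, 237, 139, 93, 90, 91, 91, 90, 89, 89, 91, 90, 90, 92, 105, 128, 142, 145, 145, 145, 146, 146, 145, 146, 148, 150, 148, 148, 146, 144, 143, 145, 151, 165, 175, 205, 251, 255, 255, 255, 253, 202, 178, 200, 218, 221, 221] [220, 220, 220, 220, 220, 221, 246, 255, 255, 255, 255, 225, 130, 94, 91, 90, 90, 89, 90, 90, 90, 89, 92, 106, 128, 140, 143, 144, 145, 145, 145, 145, 146, 145, 145, 146, 146, 146, 146, 146, 146, 145, 145, 145, 147, 194, 252, 255, 255, 255, 250, 177, 145, 145, 144, 145]
```

The lid is level to about 1 mrad and centred on the TCP. I'll step aside so the wrist camera sees the bare mouth in the same frame as the lid.

jog_arm(plan=[0, 0, 0, -0.03, 0, 0, 0, 0, 0, 0, -0.07, 0, 0, 0, 0, 0, 0, -0.1, 0, 0, 0, 0, 0, 0, -0.12, 0, 0, 0, 0, 0, 0, -0.12, 0, 0, 0, 0, 0, 0, -0.12, 0, 0, 0])

```text
clock: 6.92
position: [0.6939, -0.1894, 0.2022]
ee_rot: [0.157, 0.988, 0.0, -0.0]
ft_force: [-0.3, -0.0, -2.5]
grip_width: 0.309
grasp_force: 59.4
```

```bash
python3 - <<'E'
from h import *
import cv2
T=tool();np.save("T3",T);print(np.round(T,4));cv2.imwrite("pics/w3.png",manip.camera("wrist"))
E
```

```text
[[-9.509e-01  3.094e-01 -5.000e-04  6.939e-01]
 [ 3.094e-01  9.509e-01  3.000e-04 -1.894e-01]
 [ 5.000e-04  1.000e-04 -1.000e+00  2.022e-01]
 [ 0.000e+00  0.000e+00  0.000e+00  1.000e+00]]
```

View pics/w3.png

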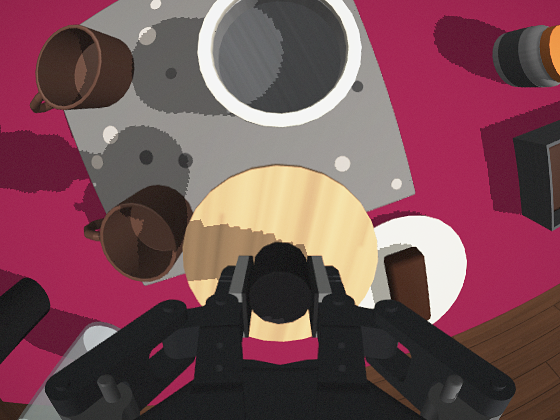

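The wrist view shows the ring's outer edge at columns 198-361 down to row 127, with its top cut off, and the lid at columns 182-378. I'll fit the ring with tilt fixed at zero.

```bash
python3 - <<'E'
from fit import *
from scipy.optimize import least_squares
T=np.load("T3.npy");g=cv2.imread("pics/w3.png")
m=np.uint8((g.min(2)>205))*255;m[140:]=0;m[:,:190]=0;m[:,370:]=0
n,l,s,_=cv2.connectedComponentsWithStats(m);m=np.uint8(l==1+s[1:,4].argmax())
H=np.zeros_like(m);cv2.fillPoly(H,[cv2.convexHull(np.vstack(cv2.findContours(m,0,1)[0]))],1)
q=cv2.findContours(H,0,cv2.CHAIN_APPROX_NONE)[0][0][:,0].astype(float);q=q[q[:,1]>4];print(q.min(0),q.max(0))
# inner: columns/rows of hole
i=np.uint8(1-m);i[140:]=0;n,l,s,_=cv2.connectedComponentsWithStats(i);lab=l[50,280]
qi=cv2.findContours(np.uint8(l==lab),0,cv2.CHAIN_APPROX_NONE)[0][0][:,0].astype(float);print(qi.min(0),qi.max(0))
def f(q,rad,th,z=None):
    def res(p):
        P=[*p,0,0]; c=proj("wrist",circ(P,rad),T)
        if th: c=cv2.convexHull(np.vstack([c,proj("wrist",circ(P,rad)-[0,0,th],T)]).astype(np.float32))[:,0].astype(float)
        s=c.mean(0);ac=np.arctan2(*(c-s).T);o=np.argsort(ac)
        r=np.hypot(*(q-s).T)+(.5 if rad>.045 else -.5)-np.interp(np.arctan2(*(q-s).T),ac[o],np.hypot(*(c-s).T)[o],period=2*np.pi)
        return np.append(r,(p[2]-z)*1e5) if z else r
    r=least_squares(res,[.58,-.152,.1445],loss="soft_l1");return np.round(r.x,4),round(r.cost/len(q),3)
print(f(q,.051,.008),f(q,.051,.008,.1445));k=qi[qi[:,1]>55];print(f(k,.042,0),f(k,.042,0,.1445))
q2=wood("pics/w3.png",(170,150,220,200),lambda q:(q[:,1]<280));q2=np.vstack([q2,[[262,340.5],[280,341.],[298,340.5]]])
print("lid",fit([("wrist",q2,T)],[.69,-.19,.195,0,0]))
E
```

```text
[198.   5.] [361. 126.]
[211.   0.] [348. 113.]
(array([ 0.5815, -0.154 ,  0.1428]), np.float64(0.043)) (array([ 0.5814, -0.1539,  0.1445]), np.float64(0.146))
(array([ 0.5815, -0.1539,  0.142 ]), np.float64(0.045)) (array([ 0.5814, -0.1539,  0.1445]), np.float64(0.086))
lid (array([ 6.940e-01, -1.903e-01,  1.956e-01,  6.000e-04,  4.000e-04]), np.float64(8.6))
```

jog_arm(plan=[0, 0, 0, 0.03, 0, 0, 0, 0, 0, 0, 0.07, 0, 0, 0, 0, 0, 0, 0.1, 0, 0, 0, 0, 0, 0, 0.118, 0, 0, 0, 0, 0, 0, 0.118, 0, 0, 0, 0, 0, 0, 0.118, 0, 0, 0])

```text
clock: 7.72
position: [0.5826, -0.1532, 0.2027]
ee_rot: [0.157, 0.988, 0.0, 0.001]
ft_force: [0.1, -0.9, -1.5]
grip_width: 0.303
grasp_force: 59.4
```

jog_arm(plan=[0, 0, 0, 0, 0, 0.01, 0, 0, 0, 0, 0, 0, 0.02, 0, 0, 0, 0, 0, 0, 0.028, 0, 0, 0, 0, 0, 0, 0.034, 0, 0, 0, 0, 0, 0, 0.038, 0, 0, 0, 0, 0, 0, 0.04, 0, 0, 0, 0, 0, 0, 0.04, 0, 0, 0, 0, 0, 0, 0.04, 0])

```text
clock: 8.72
position: [0.5823, -0.1533, 0.1626]
ee_rot: [0.157, 0.988, 0.0, 0.0]
ft_force: [-0.3, -0.2, -1.5]
grip_width: 0.305
grasp_force: 59.4
```

jog_arm(plan=[0, 0, 0, 0, 0, 0.001, 0, 0, 0, 0, 0, 0, 0.002, 0, 0, 0, 0, 0, 0, 0.003, 0, 0, 0, 0, 0, 0, 0.004, 0, 0, 0, 0, 0, 0, 0.005, 0, 0, 0, 0, 0, 0, 0.006, 0, 0, 0, 0, 0, 0, 0.007, 0, 0, 0, 0, 0, 0, 0.007, 0, 0, 0, 0, 0, 0, 0.007, 0])

```text
clock: 9.85
position: [0.5822, -0.1533, 0.1555]
ee_rot: [0.157, 0.988, 0.0, 0.0]
ft_force: [-2.9, -0.1, 2.7]
grip_width: 0.304
grasp_force: 59.5
```

jog_arm(plan=[0, 0, 0, 0, 0, 0.0007, 0, 0, 0, 0, 0, 0, 0.0014, 0, 0, 0, 0, 0, 0, 0.002, 0, 0, 0, 0, 0, 0, 0.0026, 0, 0, 0, 0, 0, 0, 0.003, 0, 0, 0, 0, 0, 0, 0.003, 0, 0, 0, 0, 0, 0, 0.003, 0])

```text
clock: 10.72
position: [0.5822, -0.1533, 0.153]
ee_rot: [0.157, 0.988, 0.0, 0.0]
ft_force: [-5.7, 2.0, 9.0]
grip_width: 0.304
grasp_force: 59.9
```

```bash
python3 - <<'E'
from fit import *
T=tool();o=[]
for i in range(6): im=manip.camera("wrist");s=manip.get_obs();o.append([*s["ft_force"],*s["torque"],s["position"][2]])
print(np.round(o,2).tolist());cv2.imwrite("pics/w4.png",im)
a=manip.camera("scene");cv2.imwrite("pics/s4.png",a);c=cv2.resize(a[170:270,150:250],(600,600),interpolation=cv2.INTER_CUBIC);cv2.imwrite("pics/crop4.png",c)
q2=wood("pics/w4.png",(170,150,220,200),lambda q:(q[:,1]<280));q2=np.vstack([q2,[[262,340.5],[280,341.],[298,340.5]]])
print("lid",fit([("wrist",q2,T)],[.58,-.153,.145,0,0]))
E
```

```text
[[-4.95, 1.21, 9.92, 0.29, 1.08, 0.03, 0.15], [-4.39, 0.69, 9.82, 0.29, 1.08, -0.04, 0.15], [-5.82, 2.89, 9.13, 0.31, 1.07, 0.01, 0.15], [-5.47, 0.22, 8.97, 0.28, 1.1, 0.0, 0.15], [-4.62, 1.43, 10.04, 0.28, 1.08, 0.01, 0.15], [-5.16, 2.69, 9.67, 0.27, 1.11, 0.02, 0.15]]
lid (array([ 0.5822, -0.154 ,  0.1467,  0.0007,  0.0006]), np.float64(6.1))
```

View pics/crop4.png

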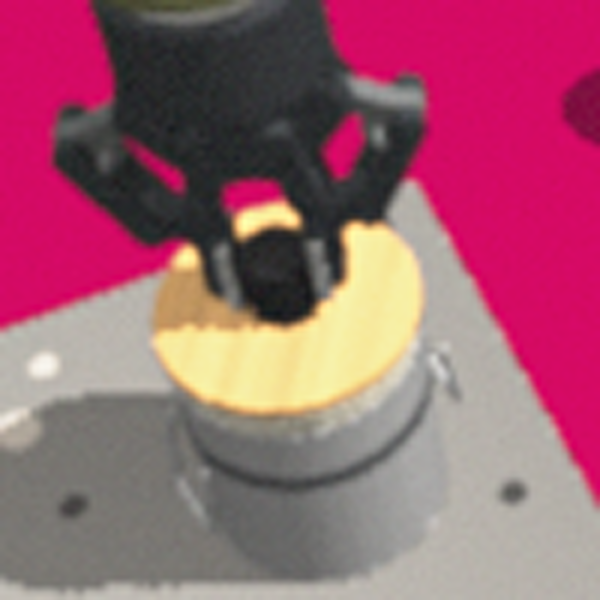

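The crop shows the lid seated level and centred on the ring. The push is about right: 9.7 N plus the lid's weight. There is about 5 N of side load in -x and the lid sits 0.7 mm too far in +x, so I'll ease it back.

jog_arm(plan=[0, 0, 0, 0.0003, 0, 0, 0, 0, 0, 0, 0.0006, -0.0001, 0, 0, 0, 0, 0, 0.0006, -0.0001, 0, 0, 0, 0, 0, 0.0006, -0.0001, 0, 0])

```text
clock: 11.58
position: [0.5822, -0.1533, 0.1532]
ee_rot: [0.157, 0.988, 0.0, 0.001]
ft_force: [-4.3, 1.2, 8.1]
grip_width: 0.308
grasp_force: 59.9
```

```bash
python3 - <<'E'
from h import *
o=[]
for i in range(8): manip.camera("top");s=manip.get_obs();o.append([*s["ft_force"],*s["torque"]])
print(np.round(np.mean(o,0),2).tolist(),np.round(s["position"],4))
E
```

```text
[-2.68, 0.89, 8.37, 0.2, 0.59, 0.0] [ 0.5822 -0.1533  0.1532]
```

jog_arm(plan=[0, 0, 0, 0.0003, -0.0001, 0.0002, 0, 0, 0, 0, 0.0006, -0.0001, 0.0005, 0, 0, 0, 0, 0.0006, -0.0001, 0.0006, 0, 0, 0, 0, 0.0006, -0.0001, 0.0006, 0])

```text
clock: 12.48
position: [0.5822, -0.1533, 0.153]
ee_rot: [0.157, 0.988, 0.0, 0.002]
ft_force: [-0.4, -0.5, 9.2]
grip_width: 0.306
grasp_force: 60.0
```

```bash
python3 - <<'E'
from h import *
o=[]
for i in range(8): manip.camera("top");s=manip.get_obs();o.append([*s["ft_force"],*s["torque"]])
print(np.round(np.mean(o,0),2).tolist(),np.round(s["position"],4))
E
```

```text
[-0.78, 0.44, 9.26, 0.11, 0.21, 0.01] [ 0.5822 -0.1533  0.153 ]
```

jog_arm(plan=[0, 0, 0, 0, 0, 0.0003, 0, 0, 0, 0, 0, 0, 0.0003, 0, 0, 0, 0, 0, 0, 0.0003, 0, 0, 0, 0, 0, 0, 0.0003, 0, 0, 0, 0, 0, 0, 0.0003, 0, 0, 0, 0, 0, 0, 0.0003, 0, 0, 0, 0, 0, 0, 0.0003, 0, 0, 0, 0, 0, 0, 0.0003, 0, 0, 0, 0, 0, 0, 0.0003, 0, 0, 0, 0, 0, 0, 0.0003, 0, 0, 0, 0, 0, 0, 0.0003, 0, 0, 0, 0, 0, 0, 0.0003, 0, 0, 0, 0, 0, 0, 0.0003, 0, 0, 0, 0, 0, 0, 0.0003, 0, 0, 0, 0, 0, 0, 0.0003, 0, 0, 0, 0, 0, 0, 0.0003, 0])

```text
clock: 14.88
position: [0.5821, -0.1533, 0.1527]
ee_rot: [0.157, 0.988, 0.0, 0.002]
ft_force: [-0.2, 0.5, 9.8]
grip_width: 0.306
grasp_force: 60.0
```

jog_arm(plan=[0, 0, 0, 0, 0, 0, 0, 0, 0, 0, 0, 0, 0, 0, 0, 0, 0, 0, 0, 0, 0, 0, 0, 0, 0, 0, 0, 0, 0, 0, 0, 0, 0, 0, 0, 0, 0, 0, 0, 0, 0, 0, 0, 0, 0, 0, 0, 0, 0, 0, 0, 0, 0, 0, 0, 0, 0, 0, 0, 0, 0, 0, 0, 0, 0, 0, 0, 0, 0, 0, 0, 0, 0, 0, 0, 0, 0, 0, 0, 0, 0, 0, 0, 0, 0, 0, 0, 0, 0, 0, 0, 0, 0, 0, 0, 0, 0, 0, 0, 0, 0, 0, 0, 0, 0, 0, 0, 0, 0, 0, 0, 0, 0, 0, 0, 0, 0, 0, 0, 0, 0, 0, 0, 0, 0, 0, 0, 0, 0, 0, 0, 0, 0, 0, 0, 0, 0, 0, 0, 0])

```text
clock: 17.38
position: [0.5822, -0.1532, 0.1527]
ee_rot: [0.157, 0.988, 0.0, 0.002]
ft_force: [-0.4, 1.2, 9.6]
grip_width: 0.311
grasp_force: 60.0
```

```bash
python3 - <<'E'
from fit import *
T=tool();im=manip.camera("wrist");cv2.imwrite("pics/w5.png",im)
q2=wood("pics/w5.png",(170,150,220,200),lambda q:(q[:,1]<280));q2=np.vstack([q2,[[262,340.5],[280,341.],[298,340.5]]])
print("lid",fit([("wrist",q2,T)],[.58,-.153,.145,0,0]))
E
```

```text
lid (array([ 5.822e-01, -1.539e-01,  1.464e-01, -1.200e-03,  2.000e-04]), np.float64(6.1))
```

The lid has been held level for 4.5 s with about 12 N on the seal, centred within 1 mm. Handing in.

```bash
python3 -c "
from workcell import manip
print(manip.hand_in())"
```

```text
the job is handed in; nothing more can be done
None
```

The lid is on the canister, level and centred to about 1 mm, pressed with about 12 N on the seal for over 4 s; I handed the job in at about 17 s with the arm still pressing.

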